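Feed the setting block under the drag spring of a hand press

TASK

Load the stone into the hand press: press the long walnut holding block down hard on the cork thumb pad at its rear so that it sinks on its sprung bed, and keep it pressed while you slide it through the bridge and under the forked drag spring until its nose is fully home against the brass stop, then let go and move clear. Only press and push the block, never lift it; keep off the drag spring and off the cup and stone mounted on the block, and leave the grey dish, the spare cup and the loose red stone beside the press where they are.

Things in the scene. Friction and masses are not known exactly. Their poses are not given: they have to be found in the camera images.
- press: Dark cast iron hand press with a long feed bed, fixed. Origin: underside of its base, on the centre line, below the bridge. +y is the feed direction, z up. Base x -45 to +45, y -240 to +205, 20 mm thick. Steel side rails, 53 mm apart inside, 40 mm high above the table, y -240 to +95. The press need not be operated.
- bridge (a point): Middle of the opening under the bridge (y -6 to +6 of the press, top 80 mm above the table), at the underside of its two lugs, 52.5 mm above the table. The lugs leave a 30 mm notch for the stone. The block's top must be below this to pass: at rest it is 58 mm high, with the bed fully down 50 mm.
- stop (a point): Centre of the brass stop's face that the block's nose must butt against; the face looks along the press's -y, it is 110 mm beyond the bridge centre.
- leaf: Forked spring-steel drag spring, hinged behind the bridge at y +9 of the press, 69 mm high; two 9 mm wide prongs, centres 39 mm apart, slope down in the feed direction to rounded tips at y +56, 46 mm above the table. The block's nose lifts the tips as it passes; they then press on it with about 6 N in all. Origin: middle of the hinge.
- lifter (a joint): The sprung bed (brass strip, 42 mm wide, y -237 to +92) on which the block lies: how far it is pressed down, 0 (up, its top 36 mm above the table) to 0.008 m (down on its stop, its top 28 mm high). Spring force 6 N at 0, 14 N at 0.008.
- block: Loose walnut holding block on the sprung bed between the rails: 50 mm wide (x), 190 long (y), 22 high, about 0.18 kg, slippery. Origin: centre of its underside; +y points to the nose, the feed direction. A ridge 9 mm high, 46 mm wide stands on its top at y -55 to -47. Starts short of the bridge; let go under it, it springs up 2.5 mm against the lugs and stays.
- pad (a point): Centre of the cork thumb pad on the block's top surface, 22 mm above its underside, 20 mm ahead of its rear end and 20 mm behind the ridge's rear face. The flat area behind the ridge is 50 mm wide, 40 mm long; a fingertip pressing there can push forward on the ridge.
- nose (a point): Centre of the block's front end face.
- cup: Pewter bezel cup with a red-orange stone, fixed on top of the block 22 mm behind its nose; 22 mm diameter, 8 mm high with the stone. Origin: centre of its underside. Not to be touched.
- dish: Bystander: loose grey ceramic dop dish, 80 mm wide, 25 mm high. Origin: centre of its underside.
- spare_cup: Bystander: loose empty pewter cup, 28 mm wide, 12 mm high. Origin: centre of its underside.
- cabochon: Bystander: loose polished red-orange stone, 30 mm wide, 11 mm high. Origin: centre of its underside.
- ram (a point): Lower end of the 24 mm thick ram, 105 mm above the table, at y +88 of the press. The 60 mm wide head above it begins at y +58, 190 to 290 mm high; column at y +145 to +195. A bent steel handle at x -50 rises from y +125, 245 mm high, to y +340, 385 mm high.
Mind the look-alikes: they are no part of the job. There is more than one size of the block; the job needs the largest.

How it is judged:
By the outcome, as a careful person would: the job done as asked, in the order asked, and still so for the second after the job is handed in, with the robot touching nothing.
It also fails if it takes over 48 s, if anything falls off the work surface, if the arm or the gripper's body presses on something with over 40 N, if the wrist force passes 120 N, or if a joint passes its speed limit or range.

ROBOT

A 7-joint arm with a two-finger parallel gripper is mounted at the origin on the work surface. World frame = base frame: x ahead of the robot, y to its left, z up, the work surface at z = 0. Lengths are in mm, angles in rad, forces in N, time in s.
With the tool pointing down it reaches from about 400 to 875 mm from the base axis. Payload 4.4 kg.
Tool frame: the origin (TCP) lies midway between the tips of the shut fingers; the grasp point (between the pads) lies 19 mm behind it; z points along the fingers, y is the direction in which the jaws open and shut (so a half turn about z gives the same grasp; the last joint's range is limited). The gripper opens to 85 mm and grips with 20 to 120 N. Pads are 22 mm wide; open, the fingers measure 114 mm over their backs; the gripper's body (76 mm by 85 mm) begins 54 mm behind the grasp point. The pads swing forward as they close: fully open they stand 13 mm farther back than shut.
Start: joints at [-1.339, 0.628, 0.038, 1.517, -0.027, 0.996, -0.02], TCP at [190.697, 621.412, 231.313] pointing down, gripper open.
Joint ranges: [-3.06, 3.06], [-0.37, 2.12], [-1.25, 1.32], [0.18, 2.47], [-1.1, 4.24], [0.23, 1.98], [-2.94, 2.94]. Speed limits (rad/s): [2.57, 2.57, 3.14, 3.14, 3.14, 3.14, 3.14].

INTERFACE

Orientations are given as [roll, pitch, yaw] about the fixed x, y, z axes, in that order (R = Rz(yaw) Ry(pitch) Rx(roll)).
In Python, from cell import * gives the robot as it stands. The module is installed in compiled form; this text tells all that it offers.
- The arm moves only by the tool move_arm, never from a script. Its argument "series" is a list of rows, each a list of 2 entries, a list of its own where there are three numbers: the shift along the tool's x, y, z in m, then the turn about the tool's z in rad. In form: [[[x, y, z], yaw], ...]. A call has 1 to 5 rows; each row is the pose to reach, as a shift and turn from the pose measured when the call began, along the tool's axes at that moment; what a row does not reach only later rows make up. A row lasts 1/8 s, in which the tool goes at most 62.5 mm and 10.7 degrees, less where a joint would pass 70% of its speed; a pose out of reach is approached as far as the arm can. A call with a gripper value outside its range is refused whole. "claw" is the opening, from 0 (shut) to 1 (fully open), set as the call begins (left out, the last holds). The fingers move at their own pace and stop on an object; the grip force is fixed at half the most. Time passes only in rows, so rows that repeat a pose let the fingers close. It gives the time, the measured TCP pose, the force and the opening at its end, in the units of the state.
- read_state(): the state, without advancing time (a new reading comes with each control period).
- get_image(name): name is "side" or "top" or "wrist"; returns the picture (480x640x3 uint8, blue, green, red); there is no depth.
- camera_model(name): a dict with "fov_y" (degrees; the focal length in pixels is half the picture's height over the tangent of half this angle, whatever the lens; pixels are square), "cx", "cy" (the principal point, pixels), "pose" (4x4, takes a point from camera to world coordinates); the wrist camera has in their place "tool_from_camera" (4x4, takes a point from camera to tool coordinates, whose origin is the TCP and whose axes are the flange's). Camera axes: x right, y down, z forward; pixel columns grow to the right and rows downward; lengths in mm; the calibration is good to about 2 mm. A picture is of the moment at which its call begins: read the wrist's pose just before it. camera_model takes no time and is no camera call.
- finish_job(): hands the job in, once; it reports no verdict.
The state is a dict: "clock": time; "qpos": joint angles; "qd": joint speeds; "tau": joint torques, N m; "eef_pos": TCP position; "tool_rot": TCP orientation; "force": force on the tool from outside, world axes, zero at the start; "torque": the same for the moment, N m; "width": finger opening in mm.
Only numpy, scipy, OpenCV 4.12 (cv2) and the standard library are available. Lean on these libraries where they do the work, as an engineer would, in place of code of your own. Each camera call takes 0.05 s, during which the arm holds its last target. There are 200 camera calls.

## Working session

There is one attempt and no reset: what is moved stays moved. The work goes in short steps, Python scripts to look and compute and a tool call to move; the robot and the scene stay as the last step left them, time stands still between calls to the robot, and variables do not carry over. Pictures are saved under pics/ and viewed, about 8 in all and at most 12, crops included, and the job is handed in when it is done.

Besides the shell and the picture viewer there is one more tool, called after "Emit:" as name(argument=value, ...), one argument or row to a line, values as JSON. move_arm: Moves the arm, as the interface text tells. Its arguments: {"type":"object","properties":{"series":{"type":"array"},"claw":{"type":"number"}},"required":["series"]}

```bash
mkdir -p pics; cat > h.py <<'E'
from cell import *
import numpy as np, cv2
from scipy.spatial.transform import Rotation as R
def ray(name,u,v,st=None):
    m=camera_model(name); f=240/np.tan(np.radians(m['fov_y'])/2)
    if 'pose' in m: T=np.array(m['pose'])
    else:
        st=st or read_state(); W=np.eye(4); W[:3,:3]=R.from_euler('xyz',st['tool_rot']).as_matrix(); W[:3,3]=st['eef_pos']
        T=W@np.array(m['tool_from_camera'])
    d=T[:3,:3]@np.array([(u-m['cx'])/f,(v-m['cy'])/f,1]); return T[:3,3],d
def onz(name,u,v,z,st=None):
    o,d=ray(name,u,v,st); return o+d*(z-o[2])/d[2]
def proj(name,p):
    m=camera_model(name); f=240/np.tan(np.radians(m['fov_y'])/2)
    q=np.linalg.inv(np.array(m['pose']))@np.append(p,1); return q[0]/q[2]*f+m['cx'],q[1]/q[2]*f+m['cy']
E
python3 - <<'E'
from h import *
s=read_state(); print({k:np.round(v,3) for k,v in s.items()})
for n in('top','side'):
    cv2.imwrite(f'pics/{n}1.png',get_image(n)); m=camera_model(n); print(n,m['fov_y'],m['cx'],m['cy'],np.round(m['pose'],3).tolist())
print(camera_model('wrist'))
E
```

```text
{'clock': np.float64(0.0), 'qpos': array([-1.339,  0.629,  0.038,  1.518, -0.027,  0.996, -0.02 ]), 'qd': array([-0.   ,  0.001,  0.003, -0.002,  0.001, -0.001,  0.   ]), 'tau': array([ 0.0000e+00, -5.6341e+01,  1.2260e+00, -1.9344e+01,  1.1000e-02,
        1.0000e-02,  0.0000e+00]), 'eef_pos': array([190.495, 620.787, 230.375]), 'tool_rot': array([-3.14 ,  0.   ,  2.844]), 'force': array([0.085, 0.87 , 0.244]), 'torque': array([ 0.044,  0.004, -0.008]), 'width': np.float64(85.561)}
top 45.63748580814376 326.83335862611773 248.52409948018726 [[-0.13, -0.96, 0.246, 367.814], [-0.991, 0.126, -0.036, 68.521], [0.003, -0.249, -0.969, 821.527], [0.0, 0.0, 0.0, 1.0]]
side 48.70031572504064 312.57060032514113 251.12417590354073 [[0.898, -0.292, 0.33, 276.293], [-0.441, -0.583, 0.683, -524.14], [-0.007, -0.758, -0.652, 626.235], [0.0, 0.0, 0.0, 1.0]]
{'fov_y': 67.17047621991598, 'cx': 310.6372946366988, 'cy': 238.55533681566752, 'tool_from_camera': array([[-5.87634327e-04, -9.63881268e-01, -2.66331664e-01,
         6.69254918e+01],
       [ 9.99999825e-01, -5.49554691e-04, -2.17506066e-04,
         5.77579717e-01],
       [ 6.32862071e-05, -2.66331746e-01,  9.63881423e-01,
        -1.42810434e+02],
       [ 0.00000000e+00,  0.00000000e+00,  0.00000000e+00,
         1.00000000e+00]])}
```

View pics/top1.png

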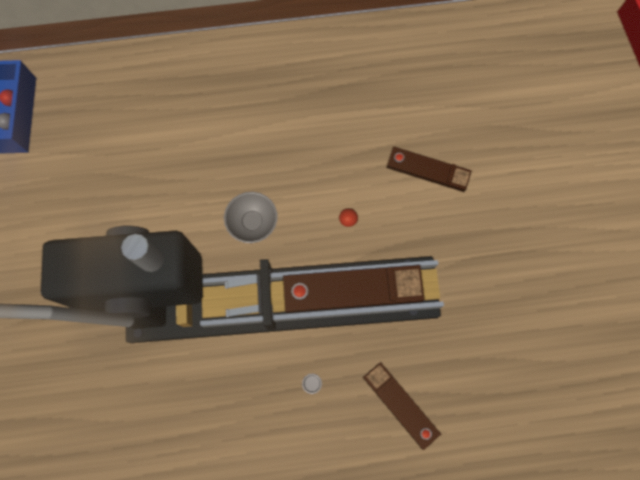

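View pics/side1.png

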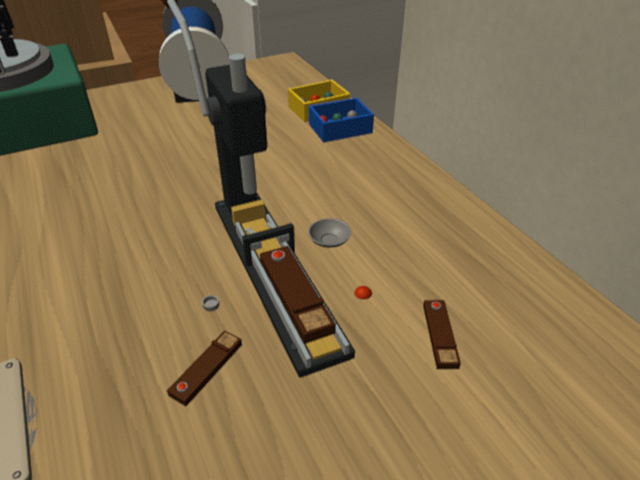

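The top view shows three possible blocks: the one in the press at (355,288), and smaller loose ones at (430,168) and (402,405). I choose the one in the press: it is the largest and lies on the bed, with its pad at (408,284) and its cup at (300,291). The side view agrees, with the pad at (313,320) and the bridge at (268,237).

```bash
python3 - <<'E'
from h import *
im=cv2.imread('pics/top1.png')
pt=onz('top',408,284,58); ct=onz('top',300,291,66); print('pad,cup',pt,ct,np.linalg.norm((ct-pt)[:2]))
ps=onz('side',314,320,58); cs=onz('side',278,256,66); print('side pad,cup',ps,cs)
# pad mask within block, cup red mask
hsv=cv2.cvtColor(im,cv2.COLOR_BGR2HSV)
for n,uv in dict(railRearTop=(434,259),railRearBot=(440,316),bridgeT=(265,262),bridgeB=(270,328)).items(): print(n,onz('top',*uv,80 if 'bri' in n else 20))
print('dish',onz('top',250,217,15),'cab',onz('top',348,217,5),'cup',onz('top',312,384,6),'sm1',onz('top',430,168,20),'sm2',onz('top',402,405,20))
im=cv2.resize(im[240:350,250:450],None,fx=4,fy=4,interpolation=cv2.INTER_CUBIC); cv2.imwrite('pics/crop1.png',im)
E
```

```text
pad,cup [498.30256803 -62.64249133  58.        ] [506.33326966  84.05817912  66.        ] 146.92031472792826
side pad,cup [499.33246925 -65.36925937  58.        ] [505.06304702  76.67822303  66.        ]
railRearTop [ 536.14685355 -112.51803595   20.        ]
railRearBot [ 453.7240938  -106.31145962   20.        ]
bridgeT [548.73342129 125.38950367  80.        ]
bridgeB [460.5943095  128.06728443  80.        ]
dish [635.48520614 145.29428314  15.        ] cab [6.19800384e+02 5.99921897e-01 5.00000000e+00] cup [385.0149909   84.31679525   6.        ] sm1 [ 675.74662197 -131.45109498   20.        ] sm2 [341.31804268 -33.49497939  20.        ]
```

View pics/crop1.png

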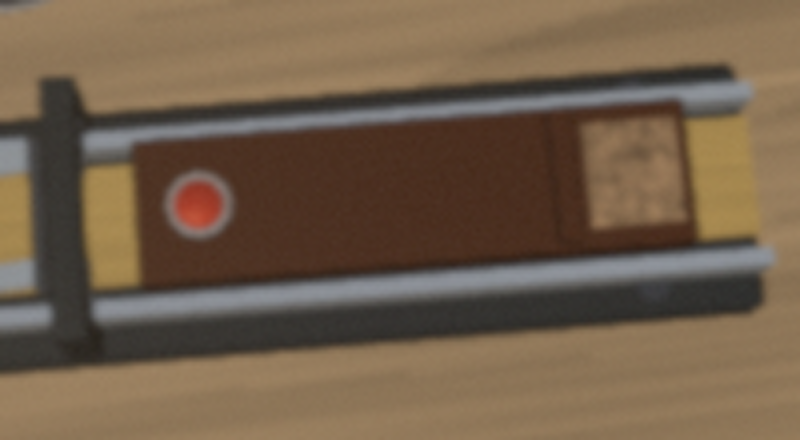

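The crop confirms the choice: a wide block between the rails, with its cork pad at (635,172) behind the ridge (550,180) and its cup at (200,205). It stops short of the bridge bar. The feed direction is about (0.055, 0.998) in world coordinates. I'll swing round on the robot's side of the press, with the claw shut.

Emit:
move_arm(
  series=[
    [[-0.046,-0.047,-0.004],0.12],
    [[-0.091,-0.094,-0.008],0.24],
    [[-0.137,-0.14,-0.012],0.36],
    [[-0.182,-0.187,-0.016],0.48],
    [[-0.228,-0.234,-0.02],0.6],
  ],
  claw=0,
)

```text
clock: 0.72
eef_pos: [333.5, 341.8, 250.0]
tool_rot: [-3.14, 0.001, 2.24]
force: [1.8, 0.8, 0.4]
width: 0.1
```

```bash
cat >> h.py <<'E'
def go(x,y,z,yaw):
    s=read_state(); M=R.from_euler('xyz',s['tool_rot']); d=M.inv().apply(np.array([x,y,z])-s['eef_pos'])
    print('t',s['clock'],'pos',np.round(s['eef_pos'],1),'rot',np.round(s['tool_rot'],3),'F',np.round(s['force'],1),'w',round(s['width'],1)); print('shift mm',np.round(d,1),'turn',round((s['tool_rot'][2]-yaw+np.pi)%(2*np.pi)-np.pi,3))
E
python3 -c "
from h import *
go(430,60,220,1.7)"
```

```text
t 0.725 pos [333.5 341.8 250. ] rot [-3.14e+00  1.00e-03  2.24e+00] F [1.8 0.8 0.4] w 0.1
shift mm [-280.9  -99.1   30.4] turn 0.54
```

Emit:
move_arm(
  series=[
    [[-0.056,-0.02,0.0],0.11],
    [[-0.112,-0.04,0.005],0.22],
    [[-0.168,-0.06,0.01],0.33],
    [[-0.225,-0.08,0.02],0.44],
    [[-0.28,-0.1,0.03],0.54],
  ],
)

```text
clock: 1.35
eef_pos: [429.2, 58.3, 220.2]
tool_rot: [-3.142, 0.002, 1.697]
force: [1.0, 0.7, -0.8]
width: -0.2
```

```bash
python3 -c "
from h import *
go(496,-80,150,1.516)"
```

```text
t 1.35 pos [429.2  58.3 220.2] rot [-3.142e+00  2.000e-03  1.697e+00] F [ 1.   0.7 -0.8] w -0.2
shift mm [-145.6   48.9   70.4] turn 0.181
```

Emit:
move_arm(
  series=[
    [[-0.045,0.015,0.01],0.06],
    [[-0.09,0.03,0.03],0.12],
    [[-0.146,0.049,0.06],0.181],
    [[-0.146,0.049,0.07],0.181],
    [[-0.146,0.049,0.07],0.181],
  ],
)

```text
clock: 1.98
eef_pos: [494.9, -80.0, 149.4]
tool_rot: [-3.139, 0.001, 1.516]
force: [0.1, 1.4, 1.2]
width: -0.3
```

```bash
python3 -c "
from h import *
go(498,-62,75,1.516)
cv2.imwrite('pics/w1.png',get_image('wrist'))"
```

```text
t 1.975 pos [494.9 -80.  149.4] rot [-3.139e+00  1.000e-03  1.516e+00] F [0.1 1.4 1.2] w -0.3
shift mm [18.2  2.3 74.4] turn -0.0
```

View pics/w1.png

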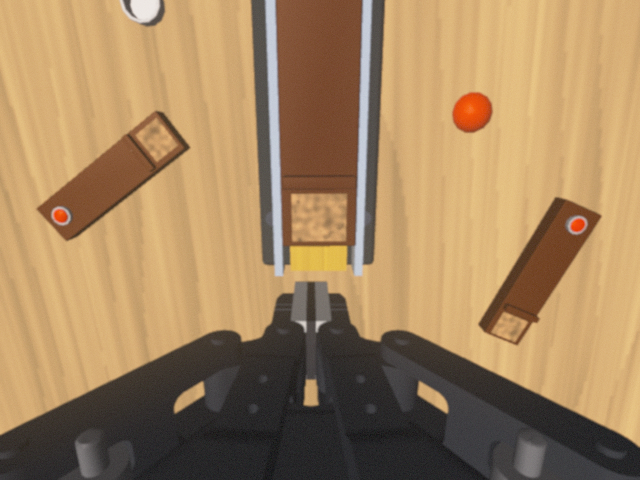

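The wrist view shows the rails running vertically, so the yaw is aligned. The pad is centred at (319,218), the ridge's rear foot is near row 190 and the block's rear edge is near row 245.

```bash
python3 -c "
from h import *
for v in(190,218,245): print(onz('wrist',319,v,58))
print(onz('wrist',275,272,40),onz('wrist',358,272,40),onz('wrist',266,5,40),onz('wrist',366,5,40))
p=onz('wrist',319,218,58); go(p[0],p[1],70,1.516)"
```

```text
[503.12532548 -43.96164415  58.        ]
[502.23192558 -62.53926173  58.        ]
[501.33386639 -81.21376618  58.        ]
[ 467.67492654 -105.78386596   40.        ] [ 529.43827486 -109.07997367   40.        ] [476.24761576  69.15410418  40.        ] [537.71925098  65.76962858  40.        ]
t 2.025 pos [495.3 -79.2 150.1] rot [-3.140e+00  1.000e-03  1.517e+00] F [-0.2  0.4  0.5] w 0.2
shift mm [17.1  6.1 80.1] turn 0.001
```

Emit:
move_arm(
  series=[
    [[0.018,0.005,0.03],0],
    [[0.018,0.005,0.07],0],
    [[0.018,0.005,0.083],0],
    [[0.018,0.005,0.088],0],
    [[0.018,0.005,0.088],0],
  ],
)

```text
clock: 2.65
eef_pos: [501.7, -61.6, 63.0]
tool_rot: [-3.141, 0.001, 1.517]
force: [0.2, -0.1, 1.0]
width: 0.1
```

```bash
python3 -c "
from h import *
go(501,-62,50,1.519)
cv2.imwrite('pics/w2.png',get_image('wrist'))"
```

```text
t 2.65 pos [501.7 -61.6  63. ] rot [-3.141e+00  1.000e-03  1.517e+00] F [ 0.2 -0.1  1. ] w 0.1
shift mm [-0.5 -0.7 13. ] turn -0.002
```

View pics/w2.png

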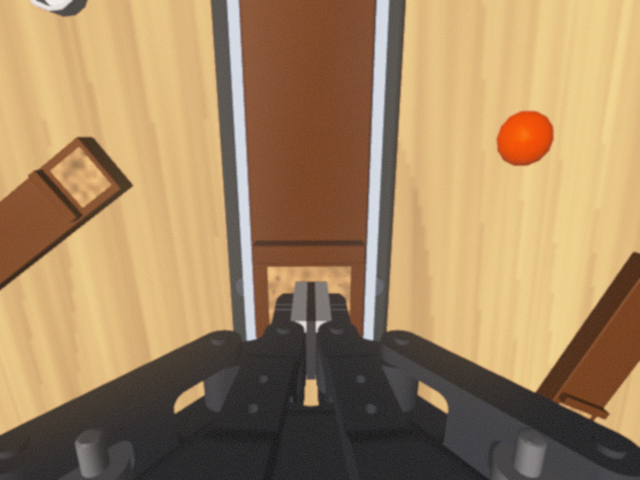

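The fingertips (311,290) are over the pad, behind the ridge (309,255), and centred between the rails. Next I press down.

Emit:
move_arm(
  series=[
    [[0,0,0.004],0],
    [[0,0,0.008],0],
    [[0,0,0.012],0],
    [[0,0,0.014],0],
    [[0,0,0.014],0],
  ],
)

```text
clock: 3.32
eef_pos: [502.7, -61.9, 50.1]
tool_rot: [3.139, 0.0, 1.517]
force: [-0.7, 0.2, 10.7]
width: 0.0
```

Emit:
move_arm(
  series=[
    [[0,0,0.002],0],
    [[0,0,0.004],0],
    [[0,0,0.004],0],
  ],
)

```text
clock: 3.7
eef_pos: [502.9, -61.9, 49.4]
tool_rot: [3.138, -0.002, 1.516]
force: [-6.8, 0.7, 39.9]
width: 0.1
```

Emit:
move_arm(
  series=[
    [[0.004,-0.0005,0.0025],0],
    [[0.008,-0.0005,0.0025],0],
    [[0.013,-0.0005,0.0025],0],
    [[0.018,-0.0005,0.0025],0],
    [[0.022,-0.0005,0.0025],0],
  ],
)

```text
clock: 4.32
eef_pos: [505.1, -44.2, 49.7]
tool_rot: [3.132, 0.002, 1.512]
force: [-3.5, -7.9, 28.1]
width: 0.1
```

```bash
python3 -c "
from h import *
go(501,-62,50,1.519)
cv2.imwrite('pics/w3.png',get_image('wrist'))"
```

```text
t 4.325 pos [505.1 -44.2  49.7] rot [3.132e+00 2.000e-03 1.512e+00] F [-3.5 -7.9 28.1] w 0.1
shift mm [-18.   -3.1  -0.3] turn -0.007
```

View pics/w3.png

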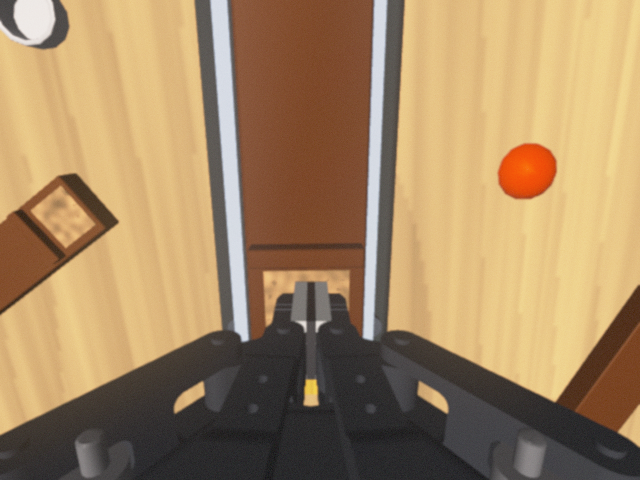

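The block is travelling with the fingertip: the ridge still sits just ahead of the tip, at (306,257). I'll keep sliding, trimming about 2 mm sideways.

Emit:
move_arm(
  series=[
    [[0.008,-0.001,0.0025],0],
    [[0.016,-0.002,0.0025],0],
    [[0.024,-0.002,0.0025],0],
    [[0.032,-0.002,0.0025],0],
    [[0.04,-0.002,0.0025],0],
  ],
)

```text
clock: 5.0
eef_pos: [506.9, -7.6, 49.8]
tool_rot: [3.127, 0.005, 1.509]
force: [-4.7, -8.3, 28.5]
width: 0.1
```

Emit:
move_arm(
  series=[
    [[0.008,-0.002,0.0025],-0.005],
    [[0.016,-0.004,0.0025],-0.01],
    [[0.024,-0.004,0.0025],-0.01],
    [[0.032,-0.004,0.0025],-0.01],
    [[0.04,-0.004,0.0025],-0.01],
  ],
)

```text
clock: 5.62
eef_pos: [509.0, 26.9, 49.9]
tool_rot: [3.118, 0.011, 1.513]
force: [-1.3, -10.7, 25.3]
width: -0.0
```

```bash
python3 -c "
from h import *
go(507,60,50,1.519)
cv2.imwrite('pics/w4.png',get_image('wrist'))
cv2.imwrite('pics/s4.png',cv2.resize(get_image('side')[150:390,180:380],None,fx=2.5,fy=2.5,interpolation=cv2.INTER_CUBIC))"
```

```text
t 5.625 pos [509.   26.9  49.9] rot [3.118 0.011 1.513] F [ -1.3 -10.7  25.3] w -0.0
shift mm [32.9 -3.9 -0.6] turn -0.006
```

View pics/w4.png

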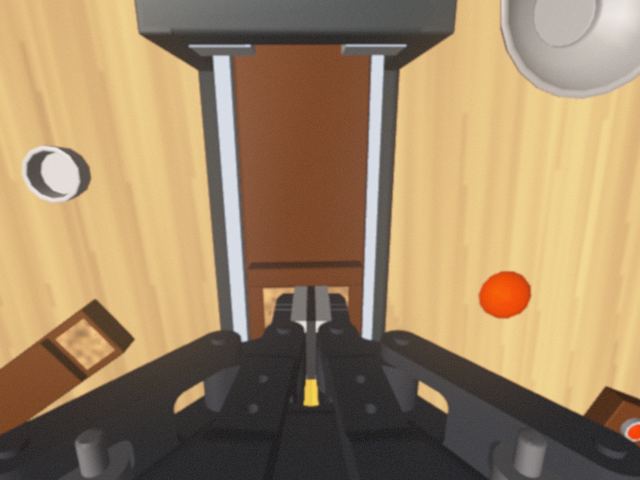

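The nose is well through the bridge (lugs at rows 45-50). The fingertip has crept forward nearly to the ridge. I'll continue and watch for the rise in force at the stop.

Emit:
move_arm(
  series=[
    [[0.008,-0.003,0.003],-0.006],
    [[0.016,-0.004,0.003],-0.006],
    [[0.024,-0.004,0.003],-0.006],
    [[0.032,-0.004,0.003],-0.006],
    [[0.04,-0.004,0.003],-0.006],
  ],
)

```text
clock: 6.35
eef_pos: [510.8, 63.1, 49.8]
tool_rot: [3.11, 0.013, 1.515]
force: [-2.5, -12.9, 31.6]
width: 0.3
```

Emit:
move_arm(
  series=[
    [[0.005,-0.003,0.003],-0.003],
    [[0.01,-0.004,0.003],-0.003],
    [[0.014,-0.004,0.003],-0.003],
    [[0.018,-0.004,0.003],-0.003],
  ],
)

```text
clock: 6.85
eef_pos: [511.5, 75.8, 49.9]
tool_rot: [3.101, 0.017, 1.512]
force: [-2.9, -11.3, 32.3]
width: -0.0
```

Emit:
move_arm(
  series=[
    [[0.005,-0.003,0.003],-0.003],
    [[0.01,-0.004,0.003],-0.003],
    [[0.014,-0.004,0.003],-0.003],
  ],
)

```text
clock: 7.22
eef_pos: [511.5, 77.9, 49.9]
tool_rot: [3.091, 0.029, 1.504]
force: [-4.7, -30.2, 34.1]
width: -0.1
```

```bash
python3 -c "
from h import *
go(507,60,50,1.519)
a=get_image('wrist'); cv2.imwrite('pics/w5.png',a)
b=cv2.resize(get_image('side')[170:370,180:380],(480,480),interpolation=cv2.INTER_CUBIC)
c=cv2.resize(get_image('top')[230:350,160:460],(800,320),interpolation=cv2.INTER_CUBIC)
d=np.zeros((600,800,3),np.uint8); d[:320]=c; d[320:,:373]=cv2.resize(a,(373,280)); d[320:,380:660]=b[:280*480//480,:][:280,:280] if 0 else cv2.resize(b,(280,280)); cv2.imwrite('pics/m5.png',d)"
```

```text
t 7.225 pos [511.5  77.9  49.9] rot [3.091 0.029 1.504] F [ -4.7 -30.2  34.1] w -0.1
shift mm [-18.1  -3.3   0.3] turn -0.015
```

View pics/m5.png

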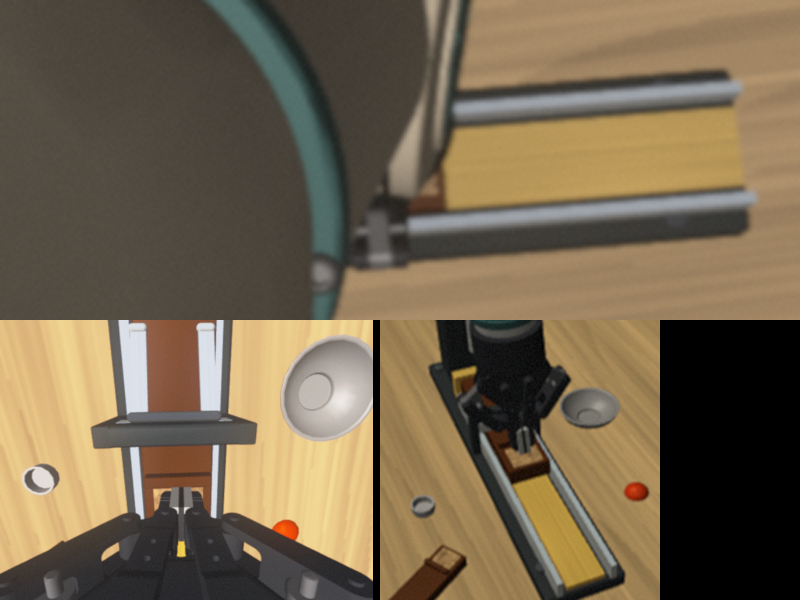

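The forward force jumped from 11 to 30 N and motion stopped. I'll check the block's rear edge (top view, about pixel (326,292)) against its expected place, 80 mm behind the bridge.

```bash
python3 -c "
from h import *
u=np.array([.05,.999])
r=onz('top',326,292,50)[:2]@u
r0=onz('top',423,283,58)[:2]@u
b=onz('top',437,287,20)[:2]@u
print('rear',r,'rear0',r0,'moved',r-r0,'press y of rear',r-b-240)
im=cv2.imread('pics/w5.png')
import json
# rear edge of bridge top ~ row (445-320)/280*480, ridge front
for v,z in(((445-320)/280*480,80),((474-320)/280*480,59),((486-320)/280*480,50)): print(v,onz('wrist',300,v,z)[:2]@u)
for v,z in(((414-320)/280*480,80),((327-320)/280*480,46)): print(v,onz('wrist',300,v,z)[:2]@u)
"
```

```text
rear 74.36084153287506 rear0 -58.20030208367618 moved 132.56114361655125 press y of rear -81.00053360092994
214.2857142857143 149.32427598437124
264.0 124.52115903743314
284.57142857142856 111.72006641291075
161.14285714285714 165.68349375948344
12.0 214.03630626756546
```

The rear edge is at press y ≈ -81 (home is -80), having travelled 132 mm. I'll give one short confirming push, then let go straight up.

Emit:
move_arm(
  series=[
    [[0.008,-0.002,0.003],0],
    [[0.012,-0.002,0.003],0],
    [[0.012,-0.002,0.003],0],
  ],
)

```text
clock: 7.75
eef_pos: [511.5, 77.7, 49.9]
tool_rot: [3.086, 0.039, 1.492]
force: [-8.2, -23.9, 37.4]
width: 0.0
```

Emit:
move_arm(
  series=[
    [[0,0,0.001],0],
    [[-0.001,0,-0.003],0],
    [[-0.001,0,-0.01],0],
    [[-0.002,0,-0.025],0],
    [[-0.005,0,-0.05],0],
  ],
)

```text
clock: 8.38
eef_pos: [507.9, 75.5, 100.5]
tool_rot: [3.087, 0.04, 1.493]
force: [-0.5, 0.2, 0.1]
width: -0.0
```

```bash
python3 -c "
from h import *
go(480,-60,200,1.519)"
```

```text
t 8.375 pos [507.9  75.5 100.5] rot [3.087 0.04  1.493] F [-0.5  0.2  0.1] w -0.0
shift mm [-141.   -12.2  -94.8] turn -0.026
```

Emit:
move_arm(
  series=[
    [[-0.04,-0.004,-0.02],0],
    [[-0.08,-0.008,-0.045],0],
    [[-0.12,-0.01,-0.07],0],
    [[-0.18,-0.012,-0.09],0],
    [[-0.23,-0.012,-0.1],0],
  ],
)

```text
clock: 9.0
eef_pos: [473.0, -150.1, 210.7]
tool_rot: [3.085, 0.04, 1.493]
force: [1.5, -1.2, 0.3]
width: 0.2
```

Emit:
move_arm(
  series=[
    [[-0.05,0,0],0],
    [[-0.09,0,0],0],
    [[-0.09,0,0],0],
    [[-0.09,0,0],0],
  ],
)

```text
clock: 9.5
eef_pos: [466.0, -238.6, 214.4]
tool_rot: [3.086, 0.039, 1.494]
force: [-0.3, 0.2, -0.8]
width: 0.1
```

```bash
python3 -c "
from h import *
go(480,-130,200,1.519)
c=cv2.resize(get_image('top')[190:400,100:460],(800,467),interpolation=cv2.INTER_CUBIC); cv2.imwrite('pics/t6.png',c)
cv2.imwrite('pics/s6.png',cv2.resize(get_image('side')[150:390,180:420],(600,600),interpolation=cv2.INTER_CUBIC))"
```

```text
t 9.5 pos [ 466.  -238.6  214.4] rot [3.086 0.039 1.494] F [-0.3  0.2 -0.8] w 0.1
shift mm [109.9   5.   10.5] turn -0.025
```

View pics/t6.png

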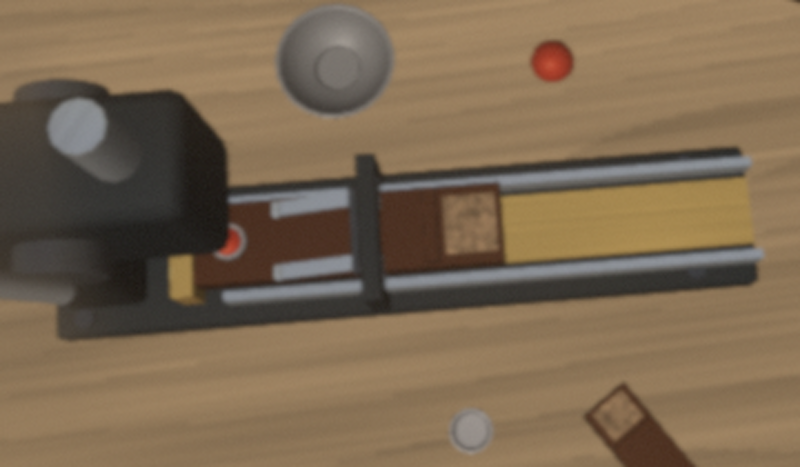

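View pics/s6.png

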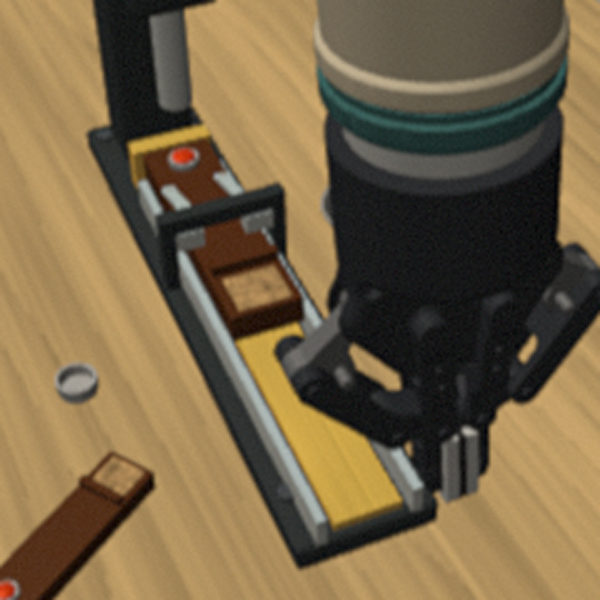

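The block's nose meets the brass stop at (195,275) in the top view. The prongs lie on the block, its rear edge (501,225) hasn't moved since I let go, and the bystanders are where they were. The arm is clear, so I'm handing in.

```bash
python3 -c "
from h import *
print(finish_job())"
```

```text
the job is handed in; nothing more can be done
None
```

I pressed the large walnut block down on its cork pad until the bed hit its stop, then slid it about 132 mm under the bridge and the drag spring until it stopped against the brass stop. I then let go straight up, moved clear and handed the job in at about 9.5 s of the 48 s allowed.

- **Pressing:** The downward force stayed at about 25–40 N throughout the slide, against the bed's 14 N, and the tip stayed near 50 mm high, where the bed is fully down.
- **Fully home:** The push force rose from about 11 to 30 N as motion stopped, and a second push moved nothing. The block's rear edge measured at press y ≈ -81, where home is -80, within the 2 mm calibration.
- **After letting go:** The block stayed in place, with the nose at the stop and the prongs lying on it. The dish, spare cup and loose stone looked unmoved, and the force on the tool read about zero.
- **Less certain:** Repeated pressing tilted the tool by up to about 4°, and the tip drifted a few millimetres sideways on the pad. I could not see any gap at the stop, but the pictures would not show one under about 1 mm.

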